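Drive the hinge pin out of a lemon squeezer

TASK

Take the hinge pin out of the wooden lemon squeezer that is clamped on the stand. First put the steel measuring cup upright on the worktop, centrally under the squeezer's hinge; then drive the pin down through the hinge with the slim punch from the rack, so that it drops straight into the cup. Leave the cup with the pin there, and the punch standing in the hinge with its collar down on it, so that the two arms stay together.

Things in the scene. Friction and masses are not known exactly. Their poses are not given: they have to be found in the camera images.
- hole (a point): Centre of the upper mouth of the squeezer's vertical hinge hole, 105 mm above the worktop. The hinge is a round wooden boss 30 mm high (underside at 75 mm), 54 mm wide, 64 mm at the top, overhanging the worktop on the robot's side of the fixed stand; bore 22 mm, flared to 32 mm at the mouth. x points along the light wooden arms to the stand, whose foot begins 73 mm from the hole; z is up.
- pin: Steel hinge pin, 20 mm across, 36 mm long, lower end tapered, upright in the hole, its upper end 10 mm above the hinge. Origin: centre of its lower end; z up its axis. Sprung catches low in the hole keep it in: pushing it down takes about 4 to 10 N, and it falls free once its upper end is down at the underside of the hinge.
- cup: Round open steel measuring cup, 45 mm high, 82 mm wide at the rim, 68 mm at the foot, 0.25 kg, on the worktop right of the squeezer. Origin: centre of its underside; x points along its straight level handle, whose wooden grip is 18 mm wide, 12 mm thick, 70 to 155 mm from the cup's axis, mid-height 40 mm above the worktop.
- punch: Slim punch upright in the low wooden rack left of the squeezer. Origin: tip of its nose, at 18 mm; z up its axis. Steel nose 12 mm wide, 42 mm long; collar 46 mm wide, 7 mm thick, resting on the rack; round wooden handle 22 mm wide up to 120 mm. 90 mm beside it, on either side, stands a masher: same collar, thicker (36 mm) shorter handle, nose too thick for the hole.
Mind the look-alikes: they are no part of the job. What is shaped like the punch but green or orange is not meant.

How it is judged:
By the outcome, as a careful person would: the job done as asked, in the order asked, and still so for the second after the job is handed in, with the robot touching nothing.
It also fails if it takes over 54 s, if anything falls off the work surface, if the arm or the gripper's body presses on something with over 40 N, if the wrist force passes 120 N, or if a joint passes its speed limit or range.

ROBOT

A 6-joint arm with a two-finger parallel gripper is mounted at the origin on a cart in front of the work surface, level with it; the furniture and walls round the work are solid. World frame = base frame: x ahead of the robot, y to its left, z up, the work surface at z = 0. Lengths are in m, angles in degrees, forces in N, time in s.
With the tool pointing down it reaches from about 0.4 to 0.825 m from the base axis. Payload 7 kg.
Tool frame: the origin (TCP) lies at the very end of the fingers, on their centre line; the grasp point (between the pads) lies 19 mm behind it; z points along the fingers, y is the line along which they close (so a half turn about z gives the same grasp; the last joint's range is limited). The gripper opens to 88 mm and grips with 3 to 60 N. Pads are 19 mm wide; open, the fingers measure 130 mm over their backs; the gripper's body (78 mm by 193 mm) begins 47 mm behind the grasp point.
Start: joints at [16.507, 20.546, 0.682, 0, -70.136, -16.507], TCP at [0.675, -0, 0.227] pointing down, gripper open.
Joint ranges: [-176.03, 176.03], [-82.01, 121.73], [-58.28, 71.71], [-173.87, 95.51], [-174.79, -0.11], [-173.66, 173.66]. Speed limits (degrees/s): [136.94, 136.94, 172.46, 180, 180, 180].

INTERFACE

Orientations are given as [roll, pitch, yaw] about the fixed x, y, z axes, in that order (R = Rz(yaw) Ry(pitch) Rx(roll)).
In Python, from plant import ctrl, cams, workorder gives the robot as it stands.
- The arm moves only by the tool play_rows, never from a script. Its argument "motion" is a list of rows, each an object of numbers: "x", "y", "z": the shift along the tool's x, y, z normalised to -1 to 1, where 1 is 0.025 m; "rx", "ry", "rz": the turn, a rotation vector about the tool's x, y, z normalised to -1 to 1, where 1 is 4 degrees. A call has 1 to 20 rows; each row shifts and turns the commanded pose from where the row before left it, along the tool's axes as they then stand; what a row does not reach is not made up. A row lasts 1/8 s, in which the tool goes at most 62.5 mm and 10.7 degrees, less where a joint would pass 70% of its speed; a pose out of reach is approached as far as the arm can. A call with a number of a shift or a turn outside -1 to 1 is refused whole. A call with a gripper value outside its range is refused whole. "fingers" is the opening, from -1 (shut) to 1 (fully open), set as the call begins (left out, the last holds). The fingers move at their own pace and stop on an object; the grip force is fixed at half the most. Time passes only in rows, so rows that do not move let the fingers close. It gives the time, the measured TCP pose, the force, the opening and the grip force at its end, in the units of the state.
- ctrl.get_obs(): the state, without advancing time (a new reading comes with each control period).
- cams.snapshot(name): name is "scene" or "side" or "wrist"; returns the picture (420x560x3 uint8, blue, green, red); there is no depth.
- cams.get_calibration(name): a dict with "vertical_fov" (degrees; the focal length in pixels is half the picture's height over the tangent of half this angle, whatever the lens; pixels are square), "cx", "cy" (the principal point, pixels), "position" and "rotation" of the camera in the world. Camera axes: x right, y up, looking along -z (the intrinsics and any distortion apply to the point x, -y, -z); pixel columns grow to the right and rows downward; lengths in m; the calibration is good to about 2 mm. The wrist camera is an equidistant fisheye: a pixel r from the principal point sees the ray r / f radians off the axis. A picture is of the moment at which its call begins: read the wrist's pose just before it. get_calibration takes no time and is no camera call; for the wrist camera it gives the pose at the moment of the call.
- workorder.close_job(): hands the job in; it is judged then, once.
The state is a dict: "clock": time; "joint_pos": joint angles; "qvel": joint speeds; "tau": joint torques, N m; "tool_pos": TCP position; "orientation": TCP orientation; "force": force on the tool from outside, world axes, zero at the start; "moment": the same for the moment, N m; "opening": finger opening in m; "gripper_force": force on a finger pad.
Only numpy, scipy, OpenCV 4.12 (cv2) and the standard library are available. Lean on these libraries where they do the work, as an engineer would, in place of code of your own. Each camera call takes 0.05 s, during which the arm holds its last target. There are 200 camera calls.

## Working session

There is one attempt and no reset: what is moved stays moved. The work goes in short steps, Python scripts to look and compute and a tool call to move; the robot and the scene stay as the last step left them, time stands still between calls to the robot, and variables do not carry over. Pictures are saved under pics/ and viewed, at most 13 in all, crops included, and the job is handed in when it is done.

Besides the shell and the picture viewer there is one more tool, called as name(argument=value, ...) on one line, values as JSON. play_rows: Moves the arm, as the interface text tells. Its arguments: {"type":"object","properties":{"motion":{"type":"array"},"fingers":{"type":"number"}},"required":["motion"]}

```bash
mkdir -p pics; ls
python3 - <<'E'
from plant import ctrl,cams,workorder
import cv2,numpy as np
o=ctrl.get_obs();print(o)
for n in("scene","side","wrist"):
    c=cams.get_calibration(n);print(n,c)
    cv2.imwrite(f"pics/{n}0.png",cams.snapshot(n))
a=cv2.imread("pics/scene0.png");b=cv2.imread("pics/side0.png")
E
```

```text
pics
{'clock': 0.0, 'joint_pos': array([ 1.65056769e+01,  2.05912876e+01,  6.35188252e-01, -1.99495549e-02,
       -7.01347929e+01, -1.65039874e+01]), 'qvel': array([-0.03194693, -0.03054776, -0.03338133,  0.02992704,  0.00814785,
        0.08885797]), 'tau': array([-8.00930356e-04, -5.82726967e+01,  2.93058443e+01,  6.99745238e+00,
        6.93249181e-03, -2.06530804e-04]), 'tool_pos': array([ 6.74529443e-01, -3.69217683e-05,  2.25635621e-01]), 'orientation': array([ 1.79907524e+02, -7.84208333e-03, -9.00050980e+01]), 'force': array([-0.20955004, -0.21727232, -0.05601979]), 'moment': array([-0.00375131, -0.02532595, -0.00631101]), 'gripper_force': 0.0, 'opening': 0.08786779714196141}
scene {'vertical_fov': 43.14449594666956, 'cx': 273.22816783369177, 'cy': 210.0823691061286, 'position': array([ 0.05044531, -0.61526054,  1.03936044]), 'rotation': array([ 41.1852404 ,  -0.92909363, -29.50341326])}
side {'vertical_fov': 45.89862766404601, 'cx': 284.1628694605852, 'cy': 211.20173579204925, 'position': array([-0.64557279, -0.27603606,  0.68009455]), 'rotation': array([ 63.68001662,   0.566904  , -71.8458857 ])}
wrist {'vertical_fov': 65.70646984690485, 'cx': 281.18577503044133, 'cy': 208.62612026960903, 'position': array([ 0.67428009, -0.06956094,  0.38462289]), 'rotation': array([-1.50627633e+01, -7.97572809e-02, -1.79961851e+02])}
```

View pics/scene0.png

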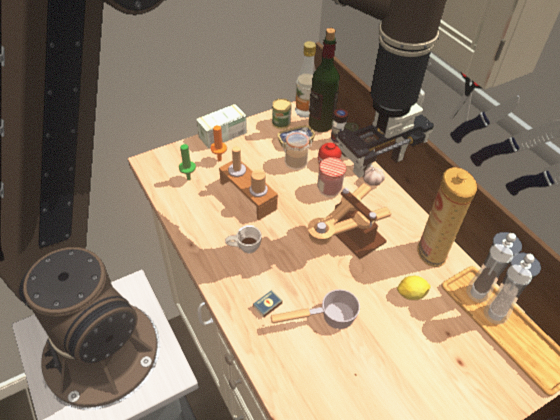

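View pics/side0.png

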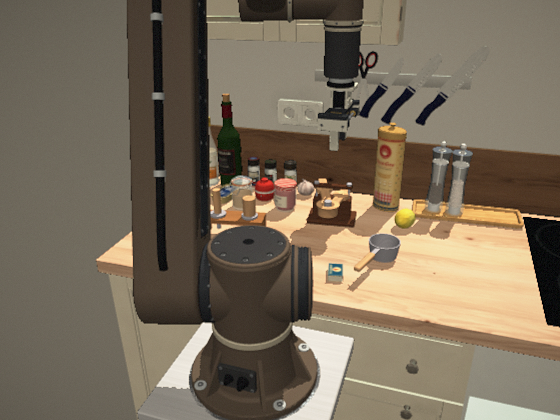

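View pics/wrist0.png

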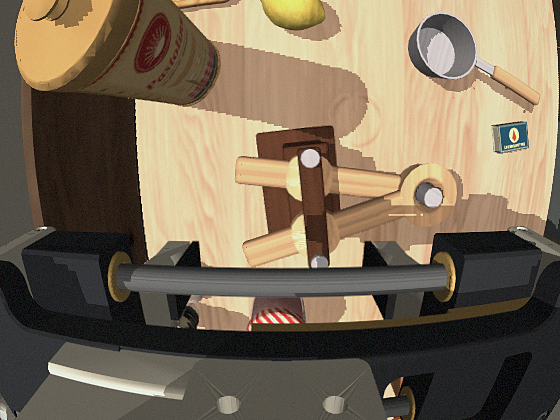

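The wrist view shows the hinge with the pin end at about (428,196), the cup rim at (441,46) and its grip end near (538,100). The scene view shows the rack with a slim tall handle at (237,160) and a thick short one at (259,183). The green (185,158) and orange (218,140) ones stand outside the rack and aren't meant. Next I'll enlarge the rack and take measurements.

```bash
cat > h.py <<'E'
import numpy as np,cv2
from scipy.spatial.transform import Rotation as Ro
def cal(c):
    return Ro.from_euler('xyz',c['rotation'],degrees=True).as_matrix(),np.array(c['position']),210/np.tan(np.radians(c['vertical_fov']/2))
def ray(c,u,v,fish=False):
    R,p,f=cal(c);d=np.array([(u-c['cx'])/f,(v-c['cy'])/f]);
    if fish:
        t=np.linalg.norm(d);d3=np.r_[d/t*np.sin(t),np.cos(t)]
    else: d3=np.r_[d,1]
    w=R@(d3*[1,-1,-1]);return p,w/np.linalg.norm(w)
def onz(c,u,v,z,fish=False):
    p,w=ray(c,u,v,fish);return (p+w*(z-p[2])/w[2]).round(4)
def tri(*rs):
    A=sum(np.eye(3)-np.outer(w,w) for p,w in rs);b=sum((np.eye(3)-np.outer(w,w))@p for p,w in rs)
    x=np.linalg.solve(A,b);return x.round(4),[round(float(np.linalg.norm(np.cross(x-p,w))),4) for p,w in rs]
E
python3 - <<'E'
from plant import cams
from h import *
S,D,W=[cams.get_calibration(n) for n in("scene","side","wrist")]
print('pin wrist',onz(W,428.5,196,.115,1),'scene',onz(S,321,227,.115))
print('cup wrist',onz(W,441,46,.045,1),'scene',onz(S,340,307,.045),'grip end',onz(W,538,101,.04,1),onz(S,274,318,.04))
for z in(.12,.138):print(z,'punch scene',onz(S,237,151,z),'side',onz(D,217,190,z))
for z in(.1,.12):print(z,'mash',onz(S,259,175,z))
a=cv2.imread("pics/scene0.png")[120:250,160:400];a=cv2.resize(a,None,fx=3.3,fy=3.3,interpolation=2)
b=cv2.imread("pics/side0.png")[165:235,190:430];b=cv2.resize(b,None,fx=3.3,fy=2.2*1.1,interpolation=2)
b=cv2.resize(cv2.imread("pics/side0.png")[170:220,190:430],None,fx=3.3,fy=3.3,interpolation=2)
cv2.imwrite("pics/crop1.png",np.vstack([a,b]))
E
```

```text
pin wrist [ 0.5393 -0.009   0.115 ] scene [ 0.5314 -0.0144  0.115 ]
cup wrist [ 0.4947 -0.1671  0.045 ] scene [ 0.4826 -0.1758  0.045 ] grip end [ 0.3346 -0.1242  0.04  ] [ 0.3467 -0.1279  0.04  ]
0.12 punch scene [0.4771 0.2957 0.12  ] side [0.5008 0.3034 0.12  ]
0.138 punch scene [0.4688 0.2778 0.138 ] side [0.464  0.2848 0.138 ]
0.1 mash [0.4946 0.2108 0.1   ]
0.12 mash [0.4852 0.1933 0.12  ]
```

View pics/crop1.png

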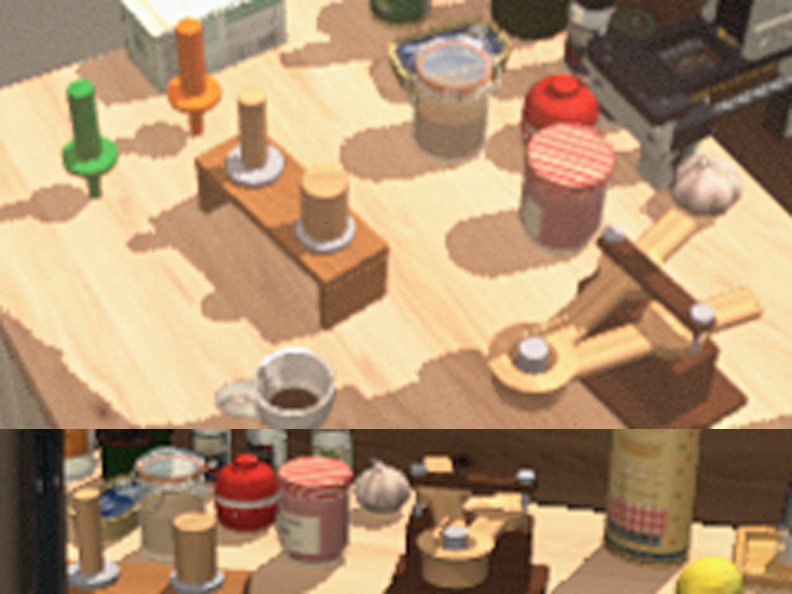

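The crop shows two handles in the rack. The one at scene (237,160) is slim and taller, wood coloured, at about (0.47,0.28), and fits the punch. The one at (259,183), about 90 mm away, has a thick handle and is a masher. The green (185,158) and orange (218,140) ones are decoys. The cup comes first, so I'm moving over its grip.

play_rows(motion=[{"x": 0.46, "y": 0.93}, {"x": 0.46, "y": 0.93}, {"x": 0.46, "y": 0.93}, {"x": 0.46, "y": 0.93}, {"x": 0.46, "y": 0.93}, {"x": 0.46, "y": 0.93}, {"x": 0.46, "y": 0.93}, {"x": 0.46, "y": 0.93}, {"x": 0.46, "y": 0.93}, {"x": 0.46, "y": 0.93}, {"x": 0.46, "y": 0.93}, {"x": 0.46, "y": 0.93}, {"rz": 1}, {"rz": 1}, {"rz": 1}, {"rz": 1}, {"rz": 1}, {"rz": 1}, {"rz": 1}, {"rz": 0}])

```text
$.motion[0]: bad value
```

```bash
cat > w.py <<'E'
from plant import ctrl,cams
from h import *
import sys
o=ctrl.get_obs();W=cams.get_calibration("wrist");cv2.imwrite("pics/%s.png"%sys.argv[1],cams.snapshot("wrist"))
import json;json.dump({k:(v.tolist() if hasattr(v,'tolist') else v) for k,v in W.items()},open("pics/%s.json"%sys.argv[1],"w"))
print(o['clock'],o['tool_pos'],o['orientation'],o['joint_pos'].round(1),o['force'].round(1),o['opening'])
E
python3 w.py w1
```

```text
0.15 [ 6.74630310e-01 -5.67740846e-05  2.25859459e-01] [ 1.79928990e+02 -7.32261219e-03 -9.00077814e+01] [ 16.5  20.6   0.6  -0.  -70.1 -16.5] [0.3 0.3 0.3] 0.08774950046666961
```

View pics/w1.png

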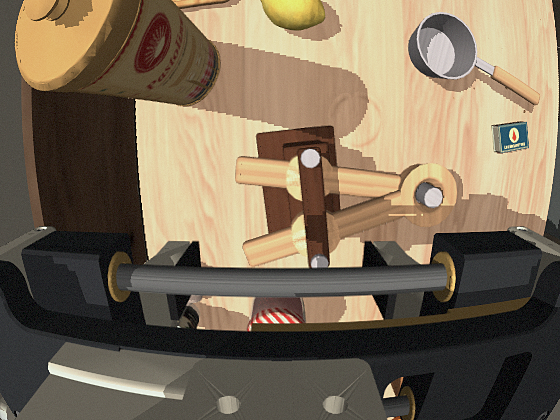

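The move was refused, so the picture is unchanged. Each row probably needs all six keys.

play_rows(motion=[{"x": 0.46, "y": 0.93, "z": 0, "rx": 0, "ry": 0, "rz": 0}, {"x": 0.46, "y": 0.93, "z": 0, "rx": 0, "ry": 0, "rz": 0}, {"x": 0.46, "y": 0.93, "z": 0, "rx": 0, "ry": 0, "rz": 0}, {"x": 0.46, "y": 0.93, "z": 0, "rx": 0, "ry": 0, "rz": 0}, {"x": 0.46, "y": 0.93, "z": 0, "rx": 0, "ry": 0, "rz": 0}, {"x": 0.46, "y": 0.93, "z": 0, "rx": 0, "ry": 0, "rz": 0}, {"x": 0.46, "y": 0.93, "z": 0, "rx": 0, "ry": 0, "rz": 0}, {"x": 0.46, "y": 0.93, "z": 0, "rx": 0, "ry": 0, "rz": 0}, {"x": 0.46, "y": 0.93, "z": 0, "rx": 0, "ry": 0, "rz": 0}, {"x": 0.46, "y": 0.93, "z": 0, "rx": 0, "ry": 0, "rz": 0}, {"x": 0.46, "y": 0.93, "z": 0, "rx": 0, "ry": 0, "rz": 0}, {"x": 0.46, "y": 0.93, "z": 0, "rx": 0, "ry": 0, "rz": 0}, {"x": 0, "y": 0, "z": 0, "rx": 0, "ry": 0, "rz": 1}, {"x": 0, "y": 0, "z": 0, "rx": 0, "ry": 0, "rz": 1}, {"x": 0, "y": 0, "z": 0, "rx": 0, "ry": 0, "rz": 1}, {"x": 0, "y": 0, "z": 0, "rx": 0, "ry": 0, "rz": 1}, {"x": 0, "y": 0, "z": 0, "rx": 0, "ry": 0, "rz": 0}])

```text
clock: 2.33
tool_pos: [0.3954, -0.1384, 0.2266]
orientation: [-180.0, 0.0, -106.0]
force: [-1.3, -0.4, 0.6]
opening: 0.0876
gripper_force: 0.0
```

```bash
python3 w.py w2
```

```text
2.325 [ 0.39539348 -0.138356    0.2266352 ] [-1.79992841e+02  3.85215852e-03 -1.05986372e+02] [  8.   -4.7 -29.4  -0.  -65.3 -23.9] [-1.3 -0.4  0.6] 0.08764667295001256
```

View pics/w2.png

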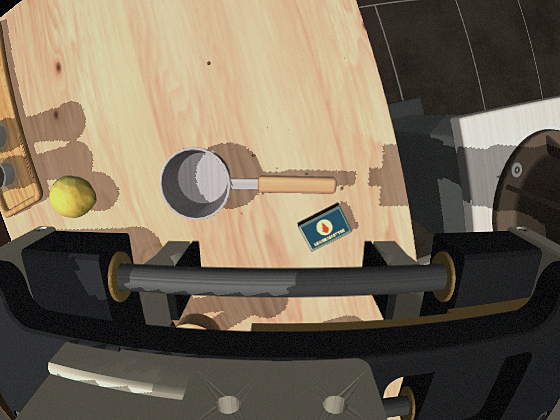

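Here the cup rim is centred at about (195,183), and the grip runs from (259,185) to (336,185).

Run:
```python
from plant import cams
from h import *
import json
W=json.load(open('pics/w2.json'));S,D=[cams.get_calibration(n) for n in("scene","side")]
W0=json.load(open('pics/w1.json'))
for n,u,v,z in(('rim',195,183,.045),('L',161,183,.045),('R',229,183,.045),('top',195,147,.045),('bot',195,219,.045),('g0',259,185,.046),('g1',336,185,.046)):print(n,onz(W,u,v,z,1))
print('w1 rim L,R,top,bot',[onz(W0,u,v,.045,1)[:2] for u,v in((408,46),(474,46),(441,14),(441,80))])
p0=ray(W0,428.5,196,1)
a=cv2.imread('pics/scene0.png');b=cv2.imread('pics/side0.png')
def blob(im,x0,y0,x1,y1):
    h=cv2.cvtColor(im,cv2.COLOR_BGR2HSV)[y0:y1,x0:x1];m=((h[...,1]<70)&(h[...,2]>100)).astype('u1')
    n,l,s,c=cv2.connectedComponentsWithStats(m);return [(s[i].tolist(),(c[i]+[x0,y0]).round(1).tolist()) for i in range(1,n) if s[i][4]>15]
print('scene pin',blob(a,305,210,340,245));print('side pin',blob(b,315,190,345,220))
w=cv2.imread('pics/w1.png');print('wrist pin',blob(w,405,170,455,225))
```

```text
rim [ 0.4832 -0.1706  0.045 ]
L [ 0.5215 -0.1823  0.045 ]
R [ 0.4469 -0.1598  0.045 ]
top [ 0.4707 -0.2079  0.045 ]
bot [ 0.4971 -0.132   0.045 ]
g0 [ 0.4164 -0.1488  0.046 ]
g1 [ 0.3371 -0.1264  0.046 ]
w1 rim L,R,top,bot [array([ 0.5363, -0.1611]), array([ 0.4484, -0.1752]), array([ 0.4924, -0.2072]), array([ 0.4956, -0.1268])]
scene pin [([18, 0, 10, 5, 22], [327.2, 211.3]), ([12, 12, 9, 11, 84], [320.9, 227.1])]
side pin [([9, 10, 8, 6, 34], [327.2, 202.3])]
wrist pin [([12, 15, 26, 23, 399], [430.2, 196.0])]
```

play_rows(motion=[{"x": 0.26, "y": 0.23, "z": 0.25, "rx": 0, "ry": 0, "rz": 1}, {"x": 0, "y": 0, "z": 0.25, "rx": 0, "ry": 0, "rz": 1}, {"x": 0, "y": 0, "z": 0.25, "rx": 0, "ry": 0, "rz": 1}, {"x": 0, "y": 0, "z": 0.25, "rx": 0, "ry": 0, "rz": 1}, {"x": 0, "y": 0, "z": 0.25, "rx": 0, "ry": 0, "rz": 1}, {"x": 0, "y": 0, "z": 0.25, "rx": 0, "ry": 0, "rz": 1}, {"x": 0, "y": 0, "z": 0.25, "rx": 0, "ry": 0, "rz": 1}, {"x": 0, "y": 0, "z": 0.25, "rx": 0, "ry": 0, "rz": 1}, {"x": 0, "y": 0, "z": 0.25, "rx": 0, "ry": 0, "rz": 1}, {"x": 0, "y": 0, "z": 0.25, "rx": 0, "ry": 0, "rz": 1}, {"x": 0, "y": 0, "z": 0.25, "rx": 0, "ry": 0, "rz": 1}, {"x": 0, "y": 0, "z": 0.25, "rx": 0, "ry": 0, "rz": 1}, {"x": 0, "y": 0, "z": 0.25, "rx": 0, "ry": 0, "rz": 1}, {"x": 0, "y": 0, "z": 0.25, "rx": 0, "ry": 0, "rz": 1}, {"x": 0, "y": 0, "z": 0.25, "rx": 0, "ry": 0, "rz": 1}, {"x": 0, "y": 0, "z": 0.25, "rx": 0, "ry": 0, "rz": 1}, {"x": 0, "y": 0, "z": 0.25, "rx": 0, "ry": 0, "rz": 1}, {"x": 0, "y": 0, "z": 0.25, "rx": 0, "ry": 0, "rz": 1}, {"x": 0, "y": 0, "z": 0.25, "rx": 0, "ry": 0, "rz": 1}, {"x": 0, "y": 0, "z": 0.25, "rx": 0, "ry": 0, "rz": 1}])

```text
clock: 4.88
tool_pos: [0.3885, -0.1428, 0.1014]
orientation: [180.0, 0.0, 174.0]
force: [-0.0, 0.4, 0.4]
opening: 0.0876
gripper_force: 0.0
```

play_rows(motion=[{"x": 0, "y": 0, "z": 0, "rx": 0, "ry": 0, "rz": 1}, {"x": 0, "y": 0, "z": 0, "rx": 0, "ry": 0, "rz": 1}, {"x": 0, "y": 0, "z": 0, "rx": 0, "ry": 0, "rz": 0.5}, {"x": 0, "y": 0, "z": 0, "rx": 0, "ry": 0, "rz": 0}])

```text
clock: 5.38
tool_pos: [0.3886, -0.1428, 0.1016]
orientation: [180.0, 0.0, 164.1]
force: [-0.0, -0.6, 0.4]
opening: 0.0876
gripper_force: 0.0
```

```bash
python3 w.py w3
python3 - <<'E'
from plant import cams
from h import *
S,D=[cams.get_calibration(n) for n in("scene","side")]
print('pin', tri(ray(S,321,225.5),ray(D,327.5,201.5)), onz(S,321,225.5,.115), onz(D,327.5,201.5,.115))
E
```

```text
5.375 [ 0.38860433 -0.14275504  0.10162294] [1.79998304e+02 7.86234996e-03 1.64069581e+02] [   7.4    3.   -40.7    0.   -46.4 -113.4] [-0.  -0.6  0.4] 0.08758409569418578
pin (array([ 0.5369, -0.006 ,  0.1098]), [0.0011, 0.0011]) [ 0.5338 -0.0108  0.115 ] [ 0.5276 -0.0073  0.115 ]
```

View pics/w3.png

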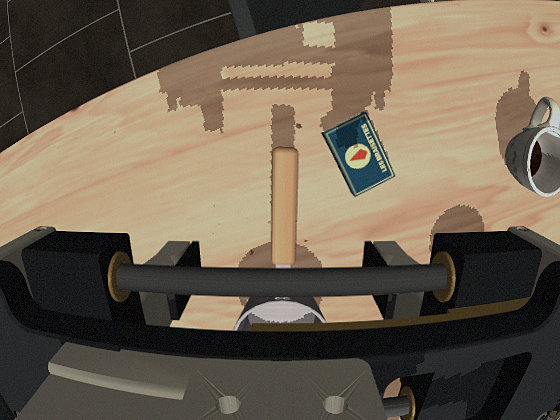

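The grip is centred between the fingers: grip centre u≈285, finger midpoint about 276 to 281. The matchbox at (360,158) is clear of it. I'll descend with the fingers partly closed, then grip.

play_rows(fingers=0.1, motion=[{"x": 0, "y": 0, "z": 0, "rx": 0, "ry": 0, "rz": 0}, {"x": 0, "y": 0, "z": 0.8, "rx": 0, "ry": 0, "rz": 0}, {"x": 0, "y": 0, "z": 0.8, "rx": 0, "ry": 0, "rz": 0}, {"x": 0, "y": 0, "z": 0.8, "rx": 0, "ry": 0, "rz": 0}, {"x": 0, "y": 0, "z": 0.8, "rx": 0, "ry": 0, "rz": 0}, {"x": 0, "y": 0, "z": 0, "rx": 0, "ry": 0, "rz": 0}])

```text
clock: 6.18
tool_pos: [0.3876, -0.1428, 0.0206]
orientation: [-179.9, -0.2, 164.0]
force: [0.3, 0.8, 0.9]
opening: 0.0483
gripper_force: 0.0
```

play_rows(fingers=-1, motion=[{"x": 0, "y": 0, "z": 0, "rx": 0, "ry": 0, "rz": 0}, {"x": 0, "y": 0, "z": 0, "rx": 0, "ry": 0, "rz": 0}, {"x": 0, "y": 0, "z": 0, "rx": 0, "ry": 0, "rz": 0}, {"x": 0, "y": 0, "z": 0, "rx": 0, "ry": 0, "rz": 0}])

```text
clock: 6.68
tool_pos: [0.3889, -0.1426, 0.0219]
orientation: [180.0, 0.0, 164.0]
force: [-0.7, 0.1, 0.9]
opening: 0.0178
gripper_force: 30.0
```

play_rows(motion=[{"x": -0.5, "y": 0.143, "z": -0.04, "rx": 0, "ry": 0, "rz": 0}, {"x": -0.5, "y": 0.143, "z": 0, "rx": 0, "ry": 0, "rz": 0}, {"x": -0.5, "y": 0.143, "z": 0, "rx": 0, "ry": 0, "rz": 0}, {"x": -0.5, "y": 0.143, "z": 0, "rx": 0, "ry": 0, "rz": 0}, {"x": 0.18, "y": 0.62, "z": 0, "rx": 0, "ry": 0, "rz": 0}, {"x": 0.18, "y": 0.62, "z": 0, "rx": 0, "ry": 0, "rz": 0}, {"x": 0.18, "y": 0.62, "z": 0, "rx": 0, "ry": 0, "rz": 0}, {"x": 0.18, "y": 0.62, "z": 0, "rx": 0, "ry": 0, "rz": 0}, {"x": 0.18, "y": 0.62, "z": 0, "rx": 0, "ry": 0, "rz": 0}, {"x": 0.18, "y": 0.62, "z": 0, "rx": 0, "ry": 0, "rz": 0}, {"x": 0.18, "y": 0.62, "z": 0, "rx": 0, "ry": 0, "rz": 0}, {"x": 0.18, "y": 0.62, "z": 0, "rx": 0, "ry": 0, "rz": 0}, {"x": 0.18, "y": 0.62, "z": 0, "rx": 0, "ry": 0, "rz": 0}, {"x": 0.18, "y": 0.62, "z": 0, "rx": 0, "ry": 0, "rz": 0}, {"x": 0, "y": 0, "z": 0.04, "rx": 0, "ry": 0, "rz": 0}, {"x": 0, "y": 0, "z": 0, "rx": 0, "ry": 0, "rz": 0}])

```text
clock: 8.68
tool_pos: [0.4409, 0.0194, 0.0219]
orientation: [179.9, 0.1, 164.1]
force: [-0.1, 1.7, 1.6]
opening: 0.0175
gripper_force: 30.0
```

play_rows(fingers=0.1, motion=[{"x": 0, "y": 0, "z": 0, "rx": 0, "ry": 0, "rz": 0}, {"x": 0, "y": 0, "z": 0, "rx": 0, "ry": 0, "rz": 0}, {"x": 0, "y": 0, "z": 0, "rx": 0, "ry": 0, "rz": 0}, {"x": 0, "y": 0, "z": -0.5, "rx": 0, "ry": 0, "rz": 0}, {"x": 0, "y": 0, "z": -1, "rx": 0, "ry": 0, "rz": 0}, {"x": 0, "y": 0, "z": -1, "rx": 0, "ry": 0, "rz": 0}, {"x": 0, "y": 0, "z": -1, "rx": 0, "ry": 0, "rz": 0}, {"x": 0, "y": 0, "z": -1, "rx": 0, "ry": 0, "rz": 0}, {"x": 0, "y": 0, "z": -1, "rx": 0, "ry": 0, "rz": -1}, {"x": 0, "y": 0, "z": -1, "rx": 0, "ry": 0, "rz": -1}, {"x": 0, "y": 0, "z": -1, "rx": 0, "ry": 0, "rz": -1}, {"x": 0, "y": 0, "z": -0.8, "rx": 0, "ry": 0, "rz": -1}, {"x": 0, "y": 0, "z": 0, "rx": 0, "ry": 0, "rz": -1}, {"x": 0, "y": 0, "z": 0, "rx": 0, "ry": 0, "rz": -1}, {"x": 0, "y": 0, "z": 0, "rx": 0, "ry": 0, "rz": -1}, {"x": 0, "y": 0, "z": 0, "rx": 0, "ry": 0, "rz": -1}, {"x": 0, "y": 0, "z": 0, "rx": 0, "ry": 0, "rz": -1}, {"x": 0, "y": 0, "z": 0, "rx": 0, "ry": 0, "rz": -1}, {"x": 0, "y": 0, "z": 0, "rx": 0, "ry": 0, "rz": -1}, {"x": 0, "y": 0, "z": 0, "rx": 0, "ry": 0, "rz": -1}])

```text
clock: 11.18
tool_pos: [0.4398, 0.0184, 0.23]
orientation: [-180.0, 0.0, -147.9]
force: [0.5, 0.1, -0.9]
opening: 0.0481
gripper_force: 0.0
```

play_rows(fingers=1, motion=[{"x": 0, "y": 0, "z": 0, "rx": 0, "ry": 0, "rz": -1}, {"x": 0, "y": 0, "z": 0, "rx": 0, "ry": 0, "rz": -1}, {"x": 0, "y": 0, "z": 0, "rx": 0, "ry": 0, "rz": -1}, {"x": 0, "y": 0, "z": 0, "rx": 0, "ry": 0, "rz": -1}, {"x": 0, "y": 0, "z": 0, "rx": 0, "ry": 0, "rz": -1}, {"x": 0, "y": 0, "z": 0, "rx": 0, "ry": 0, "rz": -1}, {"x": 0, "y": 0, "z": 0, "rx": 0, "ry": 0, "rz": -1}, {"x": 0, "y": 0, "z": 0, "rx": 0, "ry": 0, "rz": -1}, {"x": 0, "y": 0, "z": 0, "rx": 0, "ry": 0, "rz": -1}, {"x": 0, "y": 0, "z": 0, "rx": 0, "ry": 0, "rz": -1}, {"x": 0, "y": 0, "z": 0, "rx": 0, "ry": 0, "rz": -1}, {"x": 0, "y": 0, "z": 0, "rx": 0, "ry": 0, "rz": -1}, {"x": 0, "y": 0, "z": 0, "rx": 0, "ry": 0, "rz": -1}, {"x": 0, "y": 0, "z": 0, "rx": 0, "ry": 0, "rz": -1}, {"x": 0, "y": 0, "z": 0, "rx": 0, "ry": 0, "rz": -1}, {"x": 0, "y": 0, "z": 0, "rx": 0, "ry": 0, "rz": -1}, {"x": 0, "y": 0, "z": 0, "rx": 0, "ry": 0, "rz": -1}, {"x": 0, "y": 0, "z": 0, "rx": 0, "ry": 0, "rz": -1}, {"x": 0, "y": 0, "z": 0, "rx": 0, "ry": 0, "rz": -0.75}, {"x": 0, "y": 0, "z": 0, "rx": 0, "ry": 0, "rz": 0}])

```text
clock: 13.68
tool_pos: [0.4399, 0.0185, 0.2298]
orientation: [-180.0, 0.0, -73.0]
force: [-0.2, -0.9, -0.5]
opening: 0.0877
gripper_force: 0.0
```

```bash
python3 w.py w4; python3 -c "
from plant import cams;import cv2,numpy as np
s=cams.snapshot('scene');cv2.imwrite('pics/s4.png',s)
a=cv2.imread('pics/w4.png');b=cv2.resize(s[180:320,230:430],(560,392),interpolation=2)[:180]
cv2.imwrite('pics/c4.png',np.vstack([a,b]))"
```

```text
13.675 [0.43990389 0.01851778 0.22977396] [-1.79963665e+02  7.12771694e-03 -7.30267349e+01] [ 28.2  -2.5 -26.9   0.  -65.5 -11.3] [-0.2 -0.9 -0.5] 0.0876925563172341
```

View pics/c4.png

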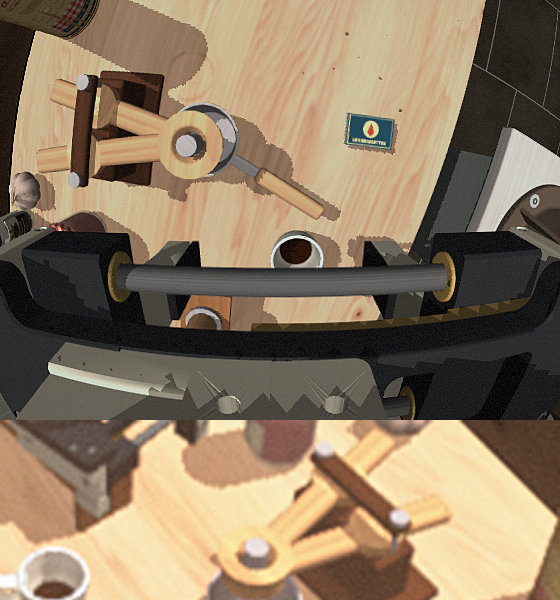

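The hinge boss is at about (191,142) with the pin top near (186,145). The cup rim shows below it, its right edge at (241,145), and the grip runs from (262,176) to (322,213). Now I'll compute both centres.

Run:
```python
from h import *
import json
from scipy.optimize import least_squares
W=json.load(open('pics/w4.json'));im=cv2.imread('pics/w4.png')
h=cv2.cvtColor(im,cv2.COLOR_BGR2HSV)
def comps(x0,y0,x1,y1,smax,vmin):
    m=((h[y0:y1,x0:x1,1]<smax)&(h[y0:y1,x0:x1,2]>vmin)).astype('u1');n,l,s,c=cv2.connectedComponentsWithStats(m)
    return [(s[i]+[x0,y0,0,0,0],(c[i]+[x0,y0]).round(1),l==i) for i in range(1,n) if s[i][4]>40]
for s,c,_ in comps(165,120,215,170,60,130):print('pin',s,c,onz(W,*c,.115,1))
for s,c,_ in comps(165,120,215,170,60,90):print('pin2',s,c,onz(W,*c,.115,1))
# boss: light wood outline points, eyeballed extremes at top z=.105
print('boss L..', onz(W,191,142,.105,1))
best=None
for s,c,l in comps(170,90,262,190,70,60):
    print('grey',s,c)
    if best is None or s[4]>best[0]:best=(s[4],l)
ys,xs=np.where(best[1]);pts=cv2.convexHull(np.c_[xs+170,ys+90].astype('i4'))[:,0]
P=np.array([onz(W,u,v,.045,1)[:2] for u,v in pts]);print(np.c_[pts,P*1000].round(0).tolist())
r=least_squares(lambda q:np.hypot(*(P-q).T)-.041,[.536,-.008],loss='soft_l1',f_scale=.002);print('rim',r.x,(r.fun*1000).round(1))
for u,v in((262,176),(322,213)):print('grip',onz(W,u,v,.046,1))
```

```text
pin [175 135  22  22 362] [185.6 145.3] [ 0.5337 -0.0074  0.115 ]
pin2 [175 134  22  23 375] [185.7 145.4] [ 0.5336 -0.0074  0.115 ]
boss L.. [ 0.5323 -0.0101  0.105 ]
grey [ 178  102   82   76 1379] [226.8 140. ]
grey [175 132  28  25 429] [186.8 144.9]
[[259.0, 169.0, 468.0, 6.0], [256.0, 174.0, 470.0, 12.0], [254.0, 177.0, 471.0, 16.0], [202.0, 177.0, 526.0, 32.0], [178.0, 112.0, 571.0, -30.0], [183.0, 107.0, 567.0, -37.0], [185.0, 106.0, 565.0, -38.0], [192.0, 103.0, 558.0, -43.0], [197.0, 102.0, 553.0, -46.0], [206.0, 102.0, 543.0, -48.0], [212.0, 103.0, 536.0, -48.0], [219.0, 106.0, 528.0, -47.0], [221.0, 107.0, 526.0, -47.0], [226.0, 111.0, 520.0, -44.0], [230.0, 115.0, 514.0, -41.0], [234.0, 121.0, 508.0, -36.0], [259.0, 168.0, 469.0, 5.0]]
rim [ 0.53386779 -0.0074145 ] [25.8 25.8 25.9 -1.1  2.2  2.9  2.6  2.2  1.5  0.5  0.2 -0.7 -0.8 -1.6
 -1.9 -2.4 25.4]
grip [0.4631 0.0118 0.046 ]
grip [0.3885 0.0319 0.046 ]
```

The cup rim centre (0.534,-0.007) matches the pin (0.534,-0.007), so the cup is centred. Next is the punch.

play_rows(motion=[{"x": -0.884, "y": -0.373, "z": 0, "rx": 0, "ry": 0, "rz": 0}, {"x": -0.884, "y": -0.373, "z": 0, "rx": 0, "ry": 0, "rz": 0}, {"x": -0.884, "y": -0.373, "z": 0, "rx": 0, "ry": 0, "rz": 0}, {"x": -0.884, "y": -0.373, "z": 0, "rx": 0, "ry": 0, "rz": 0}, {"x": -0.884, "y": -0.373, "z": 0, "rx": 0, "ry": 0, "rz": 0}, {"x": -0.884, "y": -0.373, "z": 0, "rx": 0, "ry": 0, "rz": 0}, {"x": -0.884, "y": -0.373, "z": 0, "rx": 0, "ry": 0, "rz": 0}, {"x": -0.884, "y": -0.373, "z": 0, "rx": 0, "ry": 0, "rz": 0}, {"x": -0.884, "y": -0.373, "z": 0, "rx": 0, "ry": 0, "rz": 0}, {"x": -0.884, "y": -0.373, "z": 0, "rx": 0, "ry": 0, "rz": 0}, {"x": -0.884, "y": -0.373, "z": 0, "rx": 0, "ry": 0, "rz": 0}, {"x": 0, "y": 0, "z": 0, "rx": 0, "ry": 0, "rz": 0}])

```text
clock: 15.28
tool_pos: [0.4674, 0.2831, 0.2286]
orientation: [180.0, -0.0, -72.9]
force: [0.5, -0.7, 1.3]
opening: 0.0876
gripper_force: 0.0
```

```bash
python3 w.py w5
```

```text
15.275 [0.46735494 0.28313556 0.22861023] [ 1.79976985e+02 -2.07890450e-02 -7.29241522e+01] [ 51.8   8.4 -15.4   0.  -66.2 -34.7] [ 0.5 -0.7  1.3] 0.08760150665962863
```

View pics/w5.png

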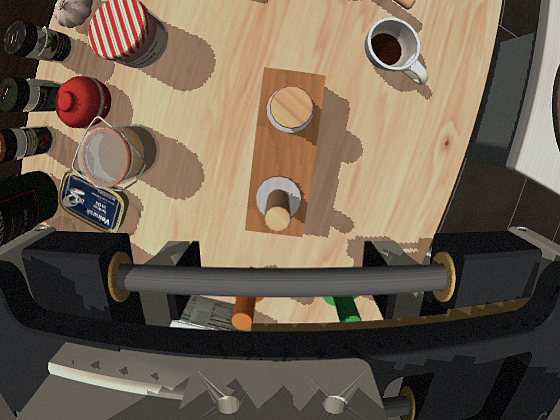

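The rack runs from (290,70) to (275,235). The punch's slim handle top is at (278,219) and its collar is centred at (278,198). The thick masher is at (291,105), and green and orange are outside the rack.

Run:
```python
from h import *
import json
W=json.load(open('pics/w5.json'));im=cv2.imread('pics/w5.png')
for z in(.12,.138):print('top',z,onz(W,278,219,z,1), 'diam',onz(W,265.5,219,z,1)-onz(W,290.5,219,z,1))
g=im[170:235,250:310];h=cv2.cvtColor(g,cv2.COLOR_BGR2HSV)
m=((h[...,1]<70)&(h[...,2]>90)).astype('u1');ys,xs=np.where(m)
(c,r)=cv2.minEnclosingCircle(np.c_[xs,ys].astype('f4'));print('collar',c[0]+250,c[1]+170,r,xs.min()+250,xs.max()+250,ys.min()+170,onz(W,c[0]+250,c[1]+170,.067,1))
print('collar',onz(W,278,198,.067,1),'masher',onz(W,291,108,.1,1))
```

```text
top 0.12 [0.466 0.295 0.12 ] diam [0.0206 0.0063 0.    ]
top 0.138 [0.4674 0.2898 0.138 ] diam [0.0191 0.0059 0.    ]
collar 277.0 202.0 41.86894226074219 250 304 170 [0.468  0.2936 0.067 ]
collar [0.4683 0.2893 0.067 ] masher [0.4831 0.2013 0.1   ]
```

play_rows(motion=[{"x": -0.24, "y": -0.1, "z": 0.88, "rx": 0, "ry": 0, "rz": 0}, {"x": 0, "y": 0, "z": 0.88, "rx": 0, "ry": 0, "rz": 0}, {"x": 0, "y": 0, "z": 0.88, "rx": 0, "ry": 0, "rz": 0}, {"x": 0, "y": 0, "z": 0.88, "rx": 0, "ry": 0, "rz": 0}, {"x": 0, "y": 0, "z": 0.88, "rx": 0, "ry": 0, "rz": 0}, {"x": 0, "y": 0, "z": 0.88, "rx": 0, "ry": 0, "rz": 0}, {"x": 0, "y": 0, "z": 0, "rx": 0, "ry": 0, "rz": 0}])

```text
clock: 16.2
tool_pos: [0.467, 0.2864, 0.0958]
orientation: [179.8, -0.1, -73.0]
force: [-0.4, -0.9, 0.3]
opening: 0.0879
gripper_force: 0.0
```

play_rows(fingers=-1, motion=[{"x": 0, "y": 0, "z": 0, "rx": 0, "ry": 0, "rz": 0}, {"x": 0, "y": 0, "z": 0, "rx": 0, "ry": 0, "rz": 0}, {"x": 0, "y": 0, "z": 0, "rx": 0, "ry": 0, "rz": 0}, {"x": 0, "y": 0, "z": 0, "rx": 0, "ry": 0, "rz": 0}, {"x": 0, "y": 0, "z": 0, "rx": 0, "ry": 0, "rz": 0}])

```text
clock: 16.82
tool_pos: [0.4678, 0.2877, 0.0972]
orientation: [-180.0, 0.0, -73.0]
force: [-0.1, 0.7, -0.7]
opening: 0.0433
gripper_force: 0.0
```

play_rows(motion=[{"x": 0, "y": 0, "z": 0, "rx": 0, "ry": 0, "rz": 0}, {"x": 0, "y": 0, "z": 0, "rx": 0, "ry": 0, "rz": 0}, {"x": 0, "y": 0, "z": 0, "rx": 0, "ry": 0, "rz": 0}, {"x": 0, "y": 0, "z": 0, "rx": 0, "ry": 0, "rz": 0}])

```text
clock: 17.32
tool_pos: [0.4678, 0.2876, 0.097]
orientation: [180.0, -0.0, -73.0]
force: [-0.1, 0.6, -1.6]
opening: 0.0212
gripper_force: 30.0
```

play_rows(motion=[{"x": 0, "y": 0, "z": -1, "rx": 0, "ry": 0, "rz": 0}, {"x": 0, "y": 0, "z": -1, "rx": 0, "ry": 0, "rz": 0}, {"x": 0, "y": 0, "z": -1, "rx": 0, "ry": 0, "rz": 0}, {"x": 0, "y": 0, "z": -1, "rx": 0, "ry": 0, "rz": 0}, {"x": 0, "y": 0, "z": -1, "rx": 0, "ry": 0, "rz": 0}, {"x": 0.866, "y": 0.068, "z": 0, "rx": 0, "ry": 0, "rz": 0}, {"x": 0.866, "y": 0.068, "z": 0, "rx": 0, "ry": 0, "rz": 0}, {"x": 0.866, "y": 0.068, "z": 0, "rx": 0, "ry": 0, "rz": 0}, {"x": 0.866, "y": 0.068, "z": 0, "rx": 0, "ry": 0, "rz": 0}, {"x": 0.866, "y": 0.068, "z": 0, "rx": 0, "ry": 0, "rz": 0}, {"x": 0.866, "y": 0.068, "z": 0, "rx": 0, "ry": 0, "rz": 0}, {"x": 0.866, "y": 0.068, "z": 0, "rx": 0, "ry": 0, "rz": 0}, {"x": 0.866, "y": 0.068, "z": 0, "rx": 0, "ry": 0, "rz": 0}, {"x": 0.866, "y": 0.068, "z": 0, "rx": 0, "ry": 0, "rz": 0}, {"x": 0.866, "y": 0.068, "z": 0, "rx": 0, "ry": 0, "rz": 0}, {"x": 0.866, "y": 0.068, "z": 0, "rx": 0, "ry": 0, "rz": 0}, {"x": 0.866, "y": 0.068, "z": 0, "rx": 0, "ry": 0, "rz": 0}, {"x": 0.866, "y": 0.068, "z": 0, "rx": 0, "ry": 0, "rz": 0}, {"x": 0.866, "y": 0.068, "z": 0, "rx": 0, "ry": 0, "rz": 0}])

```text
clock: 19.7
tool_pos: [0.5334, -0.0111, 0.2217]
orientation: [180.0, 0.0, -73.0]
force: [-0.2, -0.3, -1.6]
opening: 0.0214
gripper_force: 30.0
```

play_rows(motion=[{"x": 0, "y": 0, "z": 0, "rx": 0, "ry": 0, "rz": 0}, {"x": 0, "y": 0, "z": 0, "rx": 0, "ry": 0, "rz": 0}])

```text
clock: 19.95
tool_pos: [0.5334, -0.0097, 0.2218]
orientation: [180.0, 0.0, -73.1]
force: [0.1, -0.4, -1.3]
opening: 0.0213
gripper_force: 30.0
```

```bash
python3 w.py w6; python3 -c "
from plant import cams;import cv2,numpy as np
s=cams.snapshot('scene');d=cams.snapshot('side');cv2.imwrite('pics/s6.png',s);cv2.imwrite('pics/d6.png',d)
a=cv2.imread('pics/w6.png')[100:300,180:380]
R=lambda i:cv2.resize(i,(400,400),interpolation=2)
cv2.imwrite('pics/c6.png',np.hstack([R(a),cv2.resize(np.vstack([s[160:260,270:370],d[150:250,275:375]]),(300,600),interpolation=2)[:400] if 0 else R(np.vstack([s[190:240,270:370],d[165:215,275:375]]))]))"
```

```text
19.95 [ 0.533394   -0.00965483  0.22182826] [ 1.79978494e+02  6.19161784e-03 -7.30524493e+01] [ 20.    7.4 -17.5  -0.  -65.1  -3.1] [ 0.1 -0.4 -1.3] 0.021328358117464054
```

View pics/c6.png

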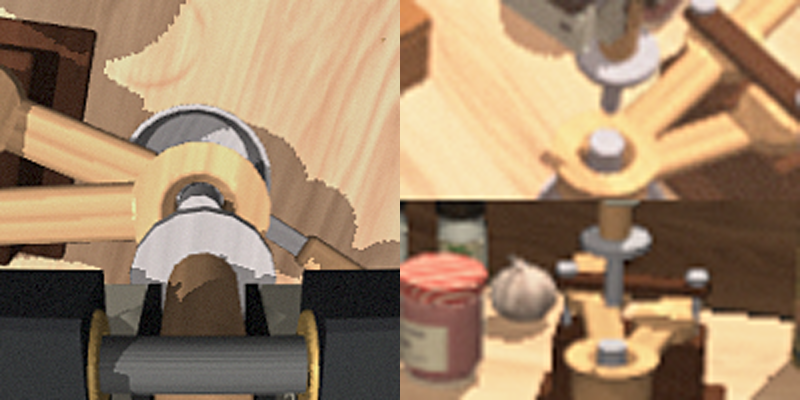

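In the scene and side crops the nose hangs in line with the pin: side nose x≈613 against pin 611, and the scene axis extends onto the pin. The wrist view also shows the collar centred, and the cup rim encircling the boss. I'll drive it down.

play_rows(motion=[{"x": 0, "y": 0, "z": 0.5, "rx": 0, "ry": 0, "rz": 0}, {"x": 0, "y": 0, "z": 0.4, "rx": 0, "ry": 0, "rz": 0}, {"x": 0, "y": 0, "z": 0.2, "rx": 0, "ry": 0, "rz": 0}, {"x": 0, "y": 0, "z": 0.2, "rx": 0, "ry": 0, "rz": 0}, {"x": 0, "y": 0, "z": 0.2, "rx": 0, "ry": 0, "rz": 0}])

```text
clock: 20.72
tool_pos: [0.5342, -0.0093, 0.1852]
orientation: [-179.9, -0.0, -73.0]
force: [-3.9, -0.7, 12.7]
opening: 0.0212
gripper_force: 30.0
```

play_rows(motion=[{"x": 0, "y": 0, "z": 0.2, "rx": 0, "ry": 0, "rz": 0}, {"x": 0, "y": 0, "z": 0.2, "rx": 0, "ry": 0, "rz": 0}, {"x": 0, "y": 0, "z": 0.2, "rx": 0, "ry": 0, "rz": 0}, {"x": 0, "y": 0, "z": 0.2, "rx": 0, "ry": 0, "rz": 0}, {"x": 0, "y": 0, "z": 0.2, "rx": 0, "ry": 0, "rz": 0}, {"x": 0, "y": 0, "z": 0.2, "rx": 0, "ry": 0, "rz": 0}])

```text
clock: 21.48
tool_pos: [0.5336, -0.0092, 0.1542]
orientation: [-180.0, 0.0, -73.0]
force: [0.0, -0.6, -1.2]
opening: 0.0213
gripper_force: 30.0
```

play_rows(motion=[{"x": 0, "y": 0, "z": 0.16, "rx": 0, "ry": 0, "rz": 0}, {"x": 0, "y": 0, "z": 0.16, "rx": 0, "ry": 0, "rz": 0}, {"x": 0, "y": 0, "z": 0.12, "rx": 0, "ry": 0, "rz": 0}, {"x": 0, "y": 0, "z": 0.08, "rx": 0, "ry": 0, "rz": 0}, {"x": 0, "y": 0, "z": 0, "rx": 0, "ry": 0, "rz": 0}])

```text
clock: 22.1
tool_pos: [0.5338, -0.0093, 0.1419]
orientation: [-180.0, -0.0, -73.0]
force: [-1.6, -0.3, 2.9]
opening: 0.0215
gripper_force: 30.0
```

play_rows(motion=[{"x": 0, "y": 0, "z": 0.04, "rx": 0, "ry": 0, "rz": 0}, {"x": 0, "y": 0, "z": 0, "rx": 0, "ry": 0, "rz": 0}])

```text
clock: 22.35
tool_pos: [0.5339, -0.0093, 0.1419]
orientation: [-180.0, -0.0, -73.0]
force: [-4.7, 0.6, 11.0]
opening: 0.0215
gripper_force: 30.0
```

```bash
python3 -c "
from plant import cams;import cv2,numpy as np
s=cams.snapshot('scene');d=cams.snapshot('side');cv2.imwrite('pics/s7.png',s);cv2.imwrite('pics/d7.png',d)"
```

```text
(no output)
```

The collar is seated: force rises with no further travel. I'll release and back away upwards.

play_rows(fingers=0.1, motion=[{"x": 0, "y": 0, "z": 0, "rx": 0, "ry": 0, "rz": 0}, {"x": 0, "y": 0, "z": 0, "rx": 0, "ry": 0, "rz": 0}, {"x": 0, "y": 0, "z": 0, "rx": 0, "ry": 0, "rz": 0}, {"x": 0, "y": 0, "z": 0, "rx": 0, "ry": 0, "rz": 0}, {"x": 0, "y": 0, "z": -0.4, "rx": 0, "ry": 0, "rz": 0}, {"x": 0, "y": 0, "z": -0.6, "rx": 0, "ry": 0, "rz": 0}, {"x": 0, "y": 0, "z": -0.8, "rx": 0, "ry": 0, "rz": 0}, {"x": 0, "y": 0, "z": -0.8, "rx": 0, "ry": 0, "rz": 0}, {"x": 0, "y": 0, "z": -0.8, "rx": 0, "ry": 0, "rz": 0}, {"x": 0, "y": 0, "z": -0.8, "rx": 0, "ry": 0, "rz": 0}, {"x": -0.8, "y": 0, "z": 0, "rx": 0, "ry": 0, "rz": 0}, {"x": -0.8, "y": 0, "z": 0, "rx": 0, "ry": 0, "rz": 0}, {"x": 0, "y": 0, "z": 0, "rx": 0, "ry": 0, "rz": 0}])

```text
clock: 24.08
tool_pos: [0.522, 0.0299, 0.247]
orientation: [-179.9, 0.0, -72.9]
force: [0.8, -0.2, -0.5]
opening: 0.0483
gripper_force: 0.0
```

```bash
python3 w.py w8; python3 -c "
from plant import cams;import cv2,numpy as np
s=cams.snapshot('scene');d=cams.snapshot('side')
a=cv2.imread('pics/w8.png')[0:300,100:400]
b=np.hstack([s[170:270,270:370],d[160:260,275:375]])
cv2.imwrite('pics/c8.png',np.vstack([cv2.resize(b,(800,400),interpolation=2)[:,:],np.hstack([cv2.resize(a,(200,200)),np.zeros((200,600,3),'u1')])]) if 0 else np.hstack([cv2.resize(np.vstack([s[170:270,270:370],d[160:260,275:375]]),(300,600),interpolation=2),cv2.resize(a,(500,500)).copy() if 0 else cv2.copyMakeBorder(cv2.resize(a,(500,500)),0,100,0,0,0)]))"
```

```text
24.075 [0.52200587 0.02986447 0.24697069] [-1.79893593e+02  9.91696563e-03 -7.29142411e+01] [ 24.8   5.3 -16.6   0.  -68.   -7.7] [ 0.8 -0.2 -0.5] 0.0482651806217499
```

View pics/c8.png

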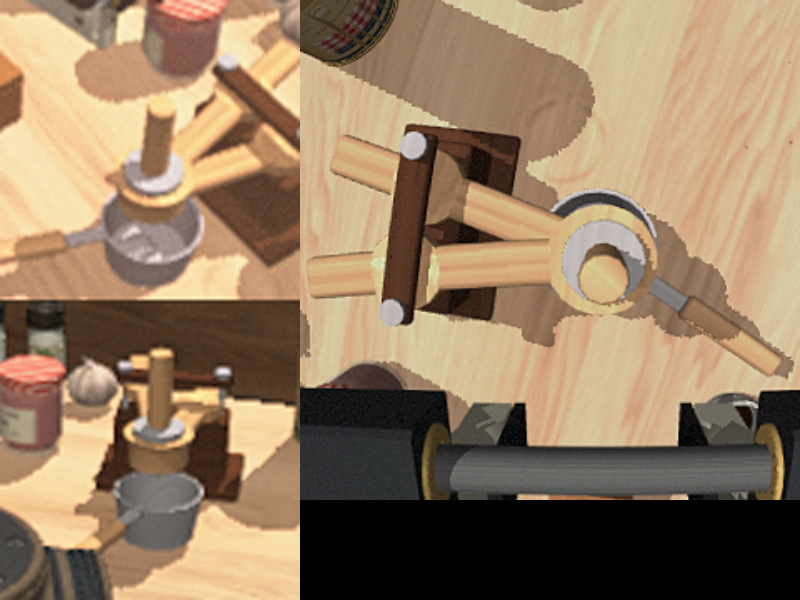

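The punch stands upright with its collar on the boss. The cup is upright under the hinge with the pin lying in it (scene crop, about (135,245)), and the gripper is clear. I'm handing the job in.

```bash
python3 -c "
from plant import workorder
print(workorder.close_job())"
```

```text
the job is handed in; nothing more can be done
None
```

The job is handed in at about 24 s of the 54 s allowed: the hinge pin lies in the cup centred under the hinge, and the punch stands in the hinge with its collar down on it. No verdict came back on hand-in.

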